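# Close a sash clamp up by one hole

## Task

Set the sash clamp up for the narrower panel that lies across its bar: squeeze the trigger against the fixed grip until the ram springs right back, so that it has its full stroke again, and let the trigger go. Then pull up the plunger knob on the tail slide, slide it one hole towards the clamp's head and let the pin go fully home in that hole, leaving the panel lying flat on the bar. Finish while still holding the knob so that the pin stays engaged, and leave the other things on the bench alone.

Things in the scene. Friction and masses are not known exactly. Their poses are not given: they have to be found in the camera images.
- clamp: sash clamp fixed to the bench: aluminium box bar 34 mm wide, top 50 mm above the bench. Origin on the bench under the bar; x along the bar from head to tail (-140 to +236 mm), y across, z up. Row of 13 mm holes in its top at x = 10, 60, 110, 160, 210 mm. Grey head at x -136 to -41 mm, 86 mm high, 48 mm wide; black fixed grip sticks out from it to -y: x -136 to -112, y -24 to -119, z 34 to 66 mm.
- grip_squeeze (a point): point 50 mm above the bench, 78 mm to -y of the bar, midway between the grip's rear face and the trigger's outer face when squeezed home (35 mm apart along the clamp's x; at rest the trigger's face is 13 mm farther to +x). A gripper from above, opened wide and closing along the clamp's x about this point, presses the trigger to the grip. Axes as the clamp's.
- trigger (a joint): sprung dark steel lever beside the grip on its +x (tail) side, 40 to 60 mm above the bench, hinged in the head about an upright axis: 0 = at rest, grows to 0.20 rad squeezed home against the grip; takes about 4 to 8 N at its middle. Lets the ram go at about 0.15 rad; springs back to 0 when let go.
- ram (a joint): steel push rod through the head, its round pad (32 mm across, 68 mm above the bench) facing the panel, a black stop knob on its rear end. 0 = standing out, held by the trigger's catch; once the trigger is squeezed its return spring draws it back towards the head, to 0.050 m, and it stays back.
- tail_slide (a joint): grey sleeve with an upright jaw (60 mm wide, 80 mm high, its face 34 mm ahead of the plunger) on the bar: 0 = at its starting hole (clamp x = 160 mm), grows in m along the clamp's -x; 0.050 = next hole. Slides with about 3 N; on the way the jaw pushes the panel some 25 mm along the bar. With the ram still standing out it cannot reach the next hole.
- plunger (a joint): spring lock plunger on the tail slide: 0 = 10 mm pin fully home in a hole, grows as the knob is pulled up, to 0.013 m at its stop. The pin is clear of the bar from 0.010 m. The spring pushes down with 4.5 N at 0 and 8.4 N at 0.013 m.
- knob (a point): middle of the round black plunger knob on top of the tail slide, on the plunger's axis: 28 mm across, 24 mm tall (12 mm above and below this point), 87 mm above the bench with the pin home. It stands 10 mm behind the jaw's back; grip it from above across the bar (closing along the clamp's y). Axes as the clamp's.
- next_hole (a point): centre, on the bar's top face, of the next hole, 50 mm from the plunger's starting place towards the head. The pin fits it with 1.5 mm play all round. Axes as the clamp's.
- panel_center (a point): middle of the loose glued-up wooden panel (three strips, 60 mm along the bar, 150 mm across it, 18 mm thick, 0.22 kg) lying flat on top of the bar between the ram and the tail slide's jaw; its centre is 59 mm above the bench.
- tape_roll: roll of masking tape, 90 mm across, 15 mm high, lying on the robot's side of the clamp; a bystander. Origin at its underside.
- eraser: rubber block 44 x 23 x 12 mm lying between the grip and the tape; a bystander.
- pencil: carpenter's pencil 154 mm long lying along the robot's side of the bar; a bystander.
- snap_cutter: slim snap-off cutter 142 mm long lying in front of the tail of the clamp; a bystander.
- glue_bottle: slim glue bottle 203 mm tall, standing behind the tail of the clamp; a bystander.
- hammer: hammer with a blue handle, 283 mm long, lying off to the left; a bystander.
Mind the look-alikes: they are no part of the job. Of the things like the part that bears panel_center, leave any that is black; of the rest the smaller one is meant.

How it is judged (in metres and radians):
On the way, in this order (a step that is already met when the one before it is completed fails the run):
1. the trigger is squeezed and the ram springs right back (value of joint ram above 0.044 m and value of joint trigger above 0.1 rad), for 0.1 s.
2. the trigger is let go and back at rest, the ram still back (value of joint trigger below 0.04 rad and value of joint ram above 0.044 m), for 0.2 s.
3. the plunger is pulled clear of the hole where it started (value of joint plunger above 0.008 m and value of joint tail_slide below 0.012 m), for 0.05 s.
At the end, for the whole second after the job is handed in: tail slide at the next hole (within 4 mm), pin home (within 2 mm), fingers still holding the knob (over 3 N), ram right back (44 mm or more), trigger at rest (under 0.04 rad), panel flat on the bar (height within 4 mm, tilt under 0.1 rad, centre within 40 mm of the bar's middle line) (all of step 2 and value of joint tail_slide between 0.046 and 0.054 m and value of joint plunger below 0.002 m and contact force between the fingers and plunger above 3 N and z of panel_center in the frame of clamp between 0.055 and 0.063 m and y of panel_center in the frame of clamp between -0.04 and 0.04 m and angle between panel_center's own z axis and vertical below 0.1 rad); the arm keeps its last pose, push and grip.
It fails at once if a bystander is knocked away (moved more than 30 mm) (distance of any of tape_roll, eraser, pencil, snap_cutter, glue_bottle, hammer from where it was at the start of the episode above 0.03 m).
It fails at once if the panel is knocked off the bar (angle between panel_center's own z axis and vertical above 0.3 rad or height (world z) of panel_center below 0.05 m).
It also fails if it takes over 43 s, if anything falls off the work surface, if the arm or the gripper's body presses on something with over 40 N, if the wrist force passes 120 N, or if a joint passes its speed limit or range.

## Robot

A 6-joint arm with a two-finger parallel gripper is mounted at the origin on the work surface; the furniture and walls round the work are solid. World frame = base frame: x ahead of the robot, y to its left, z up, the work surface at z = 0. Lengths are in mm, angles in rad, forces in N, time in s.
With the tool pointing down it reaches from about 350 to 725 mm from the base axis. Payload 4.3 kg.
Tool frame: the origin (TCP) lies at the centre of the arm's flange, where the gripper is bolted on; the fingertips stand ctrl.tips_ahead ahead of it and the grasp point (between the pads) lies 155 mm ahead of it (ctrl.tips_ahead is the distance from the TCP to the fingertips, in mm); z points along the fingers, y is the line along which they close (so a half turn about z gives the same grasp; the last joint's range is limited). The gripper opens to 85 mm and grips with 20 to 120 N. Pads are 22 mm wide; open, the fingers measure 114 mm over their backs; the gripper's body (76 mm by 85 mm) begins 54 mm behind the grasp point. The pads swing forward as they close: fully open they stand 13 mm farther back than shut.
Start: joints at [1.044, 0.377, 0.081, 1.274, 0, 1.46], TCP at [232.784, 525.794, 404.729] pointing down, gripper open.
Joint ranges: [-2.72, 2.72], [-0.84, 1.66], [-1.02, 1.22], [-1.77, 2.12], [-1.37, 1.28], [-3.14, 3.14]. Speed limits (rad/s): [2.57, 2.57, 3.14, 3.14, 3.14, 3.14].

## Interface

Orientations are given as a unit quaternion [w, x, y, z].
In Python, from plant import ctrl gives the robot as it stands. The module is installed in compiled form; this text tells all that it offers.
- The arm moves only by the tool carry_out, never from a script. Its argument "moves" is text: rows parted by semicolons, each of 7 numbers parted by spaces: the turn, a rotation vector about the tool's x, y, z scaled (see below), then the shift along the tool's x, y, z scaled (see below), then the closure, from -1 (fully open) to 1 (shut). In form: rx ry rz dx dy dz hand; .... A call has 1 to 5 rows; each row is the pose to reach, as a shift and turn from the pose commanded when the call began, along the tool's axes at that moment; what a row does not reach only later rows make up. The controller multiplies each number of a shift by 0.15 m and each number of a turn by 30 degrees. A row lasts 1/10 s, in which the tool goes at most 50 mm and 8.59 degrees, less where a joint would pass 70% of its speed; a pose out of reach is approached as far as the arm can. A call with a number of a shift or a turn outside -1 to 1 is refused whole. A call with a gripper value outside its range is refused whole. The fingers move at their own pace and stop on an object; the grip force is fixed at half the most. Time passes only in rows, so rows that repeat a pose let the fingers close. It gives the time, the measured TCP pose, the force, the opening and the grip force at its end, in the units of the state.
- ctrl.read_state(): the state, without advancing time (a new reading comes with each control period).
- ctrl.grab_frame(name): name is "scene" or "side" or "wrist"; returns a dict with "frame" (420x560x3 uint8, red, green, blue), "fx", "fy", "cx", "cy" (pixels), "D" ([k1, k2, p1, p2, k3] as OpenCV has them; the pictures are not rectified), "extrinsics" (4x4, takes a point from world to camera coordinates). Camera axes: x right, y up, looking along -z (the intrinsics and any distortion apply to the point x, -y, -z); pixel columns grow to the right and rows downward; lengths in mm; the calibration is good to about 2 mm. A picture is of the moment at which its call begins. There is no depth.
- ctrl.sign_off(): hands the job in; it is judged then, once.
Trained networks look in a picture, given as the dict that the camera call returned (one of the last four; its "shot" number tells which), for a name from the list of things; names that differ only in an ending like _2 or _b are one class to them, and where a whole thing is asked for, a point or a joint stands for the part that bears it (a point fixed in the world has none). Each returns a list of dicts, best first, with "p" (0 to 1); they miss things now and then, are a little off and sometimes report something else, mostly with a low value. They report only what shows in the picture. A call takes as long as a camera call. They do not tell look-alikes from the thing itself.
- ctrl.find_in(picture, thing): "pixel" ([column, row] in pixels, amid what is visible of it).
- ctrl.tip_of(picture, thing): "pixel" ([column, row] in pixels: a listed point, or the origin of a listed thing).
The state is a dict: "time_s": time; "joint_pos": joint angles; "joint_velocities": joint speeds; "joint_torque": joint torques, N m; "tcp_pos": TCP position; "tool_rot": TCP orientation; "contact_force": force on the tool from outside, world axes, zero at the start; "wrist_torque": the same for the moment, N m; "grip_width": finger opening in mm; "finger_force": force on a finger pad.
Only numpy, scipy, OpenCV 4.12 (cv2) and the standard library are available. Lean on these libraries where they do the work, as an engineer would, in place of code of your own. Each camera call takes 0.05 s, during which the arm holds its last target. There are 200 camera calls.

## Working session

There is one attempt and no reset: what is moved stays moved. The work goes in short steps, Python scripts to look and compute and a tool call to move; the robot and the scene stay as the last step left them, time stands still between calls to the robot, and variables do not carry over. Pictures are saved under pics/ and viewed, at most 10 in all, crops included, and the job is handed in when it is done.

Besides the shell and the picture viewer there is one more tool, called as name(argument=value, ...) on one line, values as JSON. carry_out: Moves the arm, as the interface text tells. Shifts and turns lie within -1 to 1; 1 stands for 0.15 m of shift or 30 degrees of turn. Its arguments: {"type":"object","properties":{"moves":{"type":"string"}},"required":["moves"]}

```bash
mkdir -p pics; cat > h.py <<'E'
import numpy as np, cv2
from plant import ctrl
from scipy.spatial.transform import Rotation as R
def ray(p,px):
    K=np.array([[p["fx"],0,p["cx"]],[0,p["fy"],p["cy"]],[0,0,1.]])
    u=cv2.undistortPoints(np.array([[px]],float),K,np.array(p["D"],float))[0,0]
    E=np.array(p["extrinsics"]);d=E[:3,:3].T@np.array([u[0],-u[1],-1]);o=-E[:3,:3].T@E[:3,3]
    return o,d/np.linalg.norm(d)
def atz(p,px,z):
    o,d=ray(p,px);return o+d*(z-o[2])/d[2]
def proj(p,X):
    K=np.array([[p["fx"],0,p["cx"]],[0,p["fy"],p["cy"]],[0,0,1.]])
    E=np.array(p["extrinsics"]);c=E[:3,:3]@np.array(X,float)+E[:3,3]
    return cv2.projectPoints(np.array([[c*[1,-1,-1]]]),np.zeros(3),np.zeros(3),K,np.array(p["D"],float))[0][0,0]
def save(p,n): cv2.imwrite("pics/"+n,p["frame"][:,:,::-1])
def tri(rs):
    A=sum(np.eye(3)-np.outer(d,d) for o,d in rs);b=sum((np.eye(3)-np.outer(d,d))@o for o,d in rs);return np.linalg.solve(A,b)
Z=dict(clamp=0,grip_squeeze=50,knob=87,next_hole=50,panel_center=59,tape_roll=0,eraser=0,glue_bottle=0)
E
python3 - <<'E'
from h import *
print(ctrl.read_state()["tcp_pos"],ctrl.read_state()["tool_rot"],ctrl.tips_ahead,ctrl.read_state()["time_s"])
for n in ("scene","side"):
    p=ctrl.grab_frame(n);save(p,n+"1.png")
    for t,z in Z.items():
        for r in ctrl.tip_of(p,t)[:3]:
            print(n,t,round(r["p"],2),np.round(r["pixel"]),np.round(atz(p,r["pixel"],z)))
print(ctrl.read_state()["time_s"])
E
```

```text
[232.60256003 525.53190756 403.73633462] [-3.33134024e-04  2.06883258e-01  9.78365085e-01 -9.83496890e-04] 173.4 0.0
scene clamp 0.72 [308. 224.] [ 578. -114.    0.]
scene grip_squeeze 0.82 [269. 212.] [500.   2.  50.]
scene grip_squeeze 0.51 [367. 222.] [ 607. -325.   50.]
scene grip_squeeze 0.26 [306. 227.] [ 477. -162.   50.]
scene knob 0.45 [345. 218.] [ 540. -274.   87.]
scene next_hole 0.84 [336. 221.] [ 566. -229.   50.]
scene panel_center 0.94 [412. 271.] [ 396. -550.   59.]
scene panel_center 0.87 [284. 272.] [ 208. -243.   59.]
scene panel_center 0.8 [329. 214.] [ 583. -193.   59.]
scene tape_roll 0.56 [290. 247.] [ 410. -140.    0.]
scene eraser 0.44 [292. 233.] [495. -98.   0.]
scene glue_bottle 0.87 [368. 219.] [ 720. -283.    0.]
side clamp 0.82 [265. 214.] [ 546. -110.    0.]
side grip_squeeze 0.67 [271. 225.] [486.  38.  50.]
side grip_squeeze 0.27 [238. 189.] [ 677. -185.   50.]
side knob 0.47 [278. 174.] [ 538. -291.   87.]
side next_hole 0.67 [275. 188.] [ 537. -236.   50.]
side next_hole 0.27 [266. 211.] [526. -50.  50.]
side next_hole 0.23 [305. 213.] [386. -70.  50.]
side panel_center 0.94 [308. 170.] [ 434. -434.   59.]
side panel_center 0.83 [270. 190.] [ 550. -201.   59.]
side tape_roll 0.54 [306. 214.] [ 393. -153.    0.]
side eraser 0.42 [282. 216.] [ 477. -108.    0.]
side glue_bottle 0.63 [238. 190.] [ 706. -264.    0.]
0.9
```

```bash
python3 - <<'E'
import cv2
a=cv2.imread("pics/scene1.png")[160:310,200:470];b=cv2.imread("pics/side1.png")[140:290,170:380]
cv2.imwrite("pics/c1.png",cv2.resize(a,None,fx=2.9,fy=2.9,interpolation=2));cv2.imwrite("pics/c2.png",cv2.resize(b,None,fx=3.5,fy=3.5,interpolation=2))
E
```

```text
(no output)
```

View pics/c1.png

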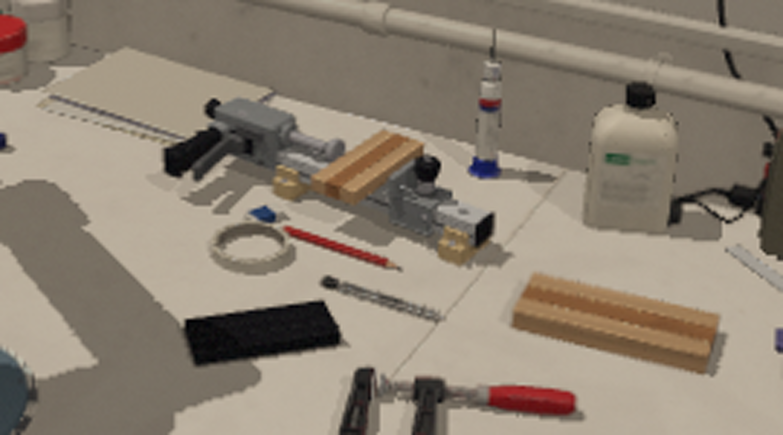

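View pics/c2.png

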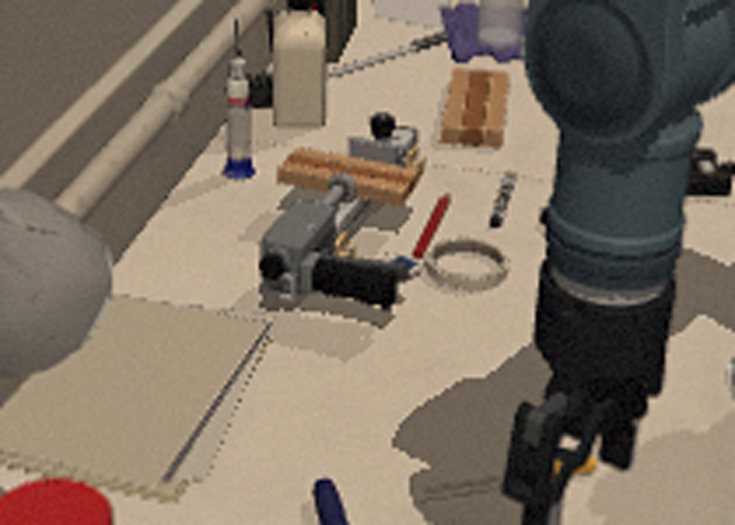

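The scene crop shows the clamp, head at (255,120) and tail at (480,225). The panel on the bar is at (370,165) and the knob at (428,168). The black and larger panels lie apart from it. The grip points towards the robot. Next I triangulate these points.

```bash
python3 - <<'E'
from h import *
a=ctrl.grab_frame("scene");b=ctrl.grab_frame("side");w=ctrl.grab_frame("wrist")
near={"clamp":(308,224),"grip_squeeze":(269,212),"knob":(345,218),"next_hole":(336,221),"panel_center":(329,214)}
nb={"clamp":(265,214),"grip_squeeze":(271,225),"knob":(278,174),"next_hole":(275,188),"panel_center":(270,190)}
f=lambda p,t,n:np.array(min(ctrl.tip_of(p,t),key=lambda r:np.hypot(*(np.array(r["pixel"])-n[t])))["pixel"])
for t in near:
    try:
        pa,pb=f(a,t,near),f(b,t,nb);X=tri([ray(a,pa),ray(b,pb)])
        print(t,pa.round(1),pb.round(1),X.round(),(proj(a,X)-pa).round(1))
    except Exception as e: print(t,e)
E=np.array(w["extrinsics"]);print((-E[:3,:3].T@E[:3,3]).round(),E[:3,:3].round(2).tolist(),w["fx"])
E
```

```text
clamp [306.  225.7] [263.9 212.8] [ 554. -117.    1.] [-0.5  0.8]
grip_squeeze [267.3 210. ] [270.3 221.4] [499.  12.  52.] [-1.1  1.5]
knob [346.3 214.8] [281.9 171.8] [ 522. -284.  106.] [-0.3  0.5]
next_hole [336.5 225.6] [272.3 188.5] [ 549. -240.   43.] [ 0.2 -0.3]
panel_center [327.5 219.8] [270.6 190.3] [ 549. -205.   54.] [-0.1  0.1]
[159. 559. 374.] [[0.4, 0.91, -0.0], [-0.87, 0.38, -0.31], [-0.28, 0.13, 0.95]] 301.1990159430461
```

carry_out(moves="0 0 0 -0.987 -0.818 0.167 -1;0 0 0 -0.987 -0.818 0.167 -1;0 0 0 -0.987 -0.818 0.167 -1;0 0 0 -0.987 -0.818 0.167 -1")

```text
time_s: 1.95
tcp_pos: [318.9, 351.7, 379.4]
tool_rot: [0.0, 0.207, 0.978, -0.0]
contact_force: [0.8, 0.7, 0.2]
grip_width: 85.6
finger_force: 0.0
```

carry_out(moves="0 0 0 -0.987 -0.818 0.167 -1;0 0 0 -0.987 -0.818 0.167 -1;0 0 0 -0.987 -0.818 0.167 -1;0 0 0 -0.987 -0.818 0.167 -1")

```text
time_s: 2.35
tcp_pos: [404.8, 179.4, 354.6]
tool_rot: [0.0, 0.207, 0.978, 0.0]
contact_force: [0.4, 0.9, 0.4]
grip_width: 85.3
finger_force: 0.0
```

carry_out(moves="0 0 -0.517 -0.987 -0.818 0.167 -1;0 0 -0.517 -0.987 -0.818 0.167 -1;0 0 -0.517 -0.987 -0.818 0.167 -1;0 0 -0.517 -0.987 -0.818 0.167 -1;0 0 -0.517 -0.987 -0.818 0.167 -1")

```text
time_s: 2.85
tcp_pos: [491.9, 5.3, 329.1]
tool_rot: [0.001, 0.076, 0.997, -0.001]
contact_force: [-0.1, 0.5, -0.2]
grip_width: 85.6
finger_force: 0.0
```

```bash
cat > look.py <<'E'
from h import *
import sys
w=ctrl.grab_frame("wrist");save(w,sys.argv[1])
s=ctrl.read_state();print(s["time_s"],s["tcp_pos"].round(1) if hasattr(s["tcp_pos"],"round") else s["tcp_pos"],np.round(s["tool_rot"],4),np.round(s["contact_force"],1),s["grip_width"])
for t,z in Z.items():
    if t in("tape_roll","glue_bottle"):continue
    for r in ctrl.tip_of(w,t)[:2]: print(t,round(r["p"],2),np.round(r["pixel"],1),np.round(atz(w,r["pixel"],z),1))
E
python3 look.py w1.png
```

```text
2.9 [491.3   6.4 329.1] [ 3.000e-04  7.550e-02  9.971e-01 -4.000e-04] [0.1 0.  0.5] 85.62858147654778
clamp 0.67 [ 92.5 381.5] [ 717.1 -281.6    0. ]
clamp 0.62 [176.3 260.8] [ 556.  -119.7    0. ]
grip_squeeze 0.79 [280.2 207.2] [494.6   6.7  50. ]
next_hole 0.78 [ 50.3 287.8] [ 543.2 -229.4   50. ]
panel_center 0.74 [ 76.4 300.5] [ 555.4 -200.    59. ]
panel_center 0.56 [ 51.4 286.4] [ 537.1 -218.7   59. ]
eraser 0.9 [168.4 185.8] [ 471.  -105.5    0. ]
```

View pics/w1.png

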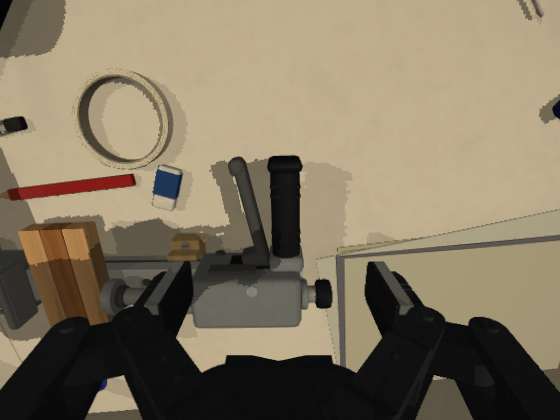

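The wrist view shows the grip from (285,160) to (285,255). The trigger tip is at (238,165), the head spans (195–305, 255–327) and the eraser is at (168,187).

```bash
python3 - <<'E'
from h import *
w=ctrl.grab_frame("wrist")
for n,px,z in [("grip end L",(269,172),66),("grip end R",(300,172),60),("grip base L",(272,250),60),("grip base R",(299,250),60),("trig tip",(238,165),60),("trig mid",(243,200),60),("trig mid outer",(242,205),60),("trig base",(262,255),60),("headTL",(195,268),86),("headTR",(303,265),86),("headBL",(195,327),86),("headBR",(299,325),86),("panel",(65,224),68),("panelfar r",(94,222),68),("ball",(283,157),60)]:
    print(n,atz(w,px,z).round(1))
E
```

```text
grip end L [456.5   8.9  66. ]
grip end R [461.2  33.2  60. ]
grip base L [5.266e+02 5.000e-01 6.000e+01]
grip base R [530.   23.9  60. ]
trig tip [448.5 -15.2  60. ]
trig mid [477.9 -16.4  60. ]
trig mid outer [482. -18.  60.]
trig base [530.2  -9.   60. ]
headTL [521.  -60.5  86. ]
headTR [530.5  25.4  86. ]
headBL [577.5 -74.1  86. ]
headBR [587.9  15.2  86. ]
panel [ 474.7 -167.7   68. ]
panelfar r [ 476.5 -142.    68. ]
ball [447.3  21.4  60. ]
```

carry_out(moves="0 0 -0.05 -0.006 0.028 0.827 -1;0 0 -0.05 -0.006 0.028 0.827 -1;0 0 -0.05 -0.006 0.028 0.827 -1;0 0 -0.05 -0.006 0.028 0.827 -1")

```text
time_s: 3.65
tcp_pos: [488.7, 14.6, 202.3]
tool_rot: [-0.004, 0.059, 0.998, 0.0]
contact_force: [-0.5, 1.5, 0.1]
grip_width: 85.4
finger_force: 0.0
```

```bash
python3 look.py w2.png
```

```text
3.7 [490.1  14.3 204.5] [-1.900e-03  5.920e-02  9.982e-01  1.000e-04] [ 0.6 -0.9  1.5] 85.44298548235076
grip_squeeze 0.69 [261.  302.2] [494.1   6.4  50. ]
eraser 0.61 [ 87.8 241.5] [ 472.5 -104.5   -0. ]
```

View pics/w2.png

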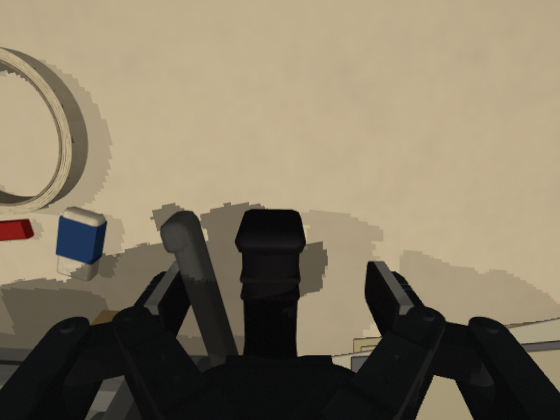

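Between the fingers, the grip's rear face is at about px 300, with the right pad at 371. The trigger stands close to the left pad, so I need to shift about 6 mm towards the tail before closing.

carry_out(moves="0 0 0 -0.02 -0.04 0 -1;0 0 0 -0.02 -0.04 0 -1;0 0 0 -0.02 -0.04 0 0.2;0 0 0 -0.02 -0.04 0 0.2;0 0 0 -0.02 -0.04 0 0.2")

```text
time_s: 4.5
tcp_pos: [494.2, 5.5, 206.3]
tool_rot: [0.001, 0.061, 0.998, -0.003]
contact_force: [-0.2, -8.4, 4.3]
grip_width: 43.7
finger_force: 2.7
```

carry_out(moves="0 0 0 0 0 0 0.2;0 0 0 0 0 0 0.2;0 0 0 0 0 0 0.2;0 0 0 0 0 0 0.2;0 0 0 0 0 0 0.2")

```text
time_s: 5.0
tcp_pos: [494.4, 5.6, 206.4]
tool_rot: [0.001, 0.061, 0.998, -0.003]
contact_force: [-0.6, -7.2, 4.6]
grip_width: 34.7
finger_force: 16.7
```

carry_out(moves="0 0 0 0 0 0 0.2;0 0 0 0 0 0 0.2;0 0 0 0 0 0 -1;0 0 0 0 0 0 -1;0 0 0 0 0 0 -1")

```text
time_s: 5.5
tcp_pos: [493.5, 7.2, 205.3]
tool_rot: [-0.0, 0.06, 0.998, 0.001]
contact_force: [0.2, 0.6, 0.1]
grip_width: 76.2
finger_force: 0.0
```

carry_out(moves="0 0 0 0 0 0 -1;0 0 0 0 0 0 -1;0 0 0 0 0 -0.8 -1;0 0 0 0 0 -0.8 -1;0 0 0 0 0 -0.8 -1")

```text
time_s: 6.0
tcp_pos: [494.9, 7.3, 330.1]
tool_rot: [0.003, 0.06, 0.998, 0.0]
contact_force: [1.2, -0.4, -0.2]
grip_width: 85.4
finger_force: 0.0
```

```bash
python3 look.py w3.png
```

```text
6.05 [495.6   7.2 331.9] [4.900e-03 5.970e-02 9.982e-01 1.000e-04] [ 1.2 -0.1  2. ] 85.48828990200381
clamp 0.75 [169.5 252.2] [ 553.9 -120.4    0. ]
grip_squeeze 0.56 [277.2 200.6] [493.1   7.5  50. ]
next_hole 0.57 [ 41.3 276.6] [ 542.6 -230.3   50. ]
panel_center 0.95 [ 68.4 287.3] [ 552.  -198.8   59. ]
eraser 0.96 [166.6 178.6] [ 471.8 -103.9    0. ]
```

View pics/w3.png

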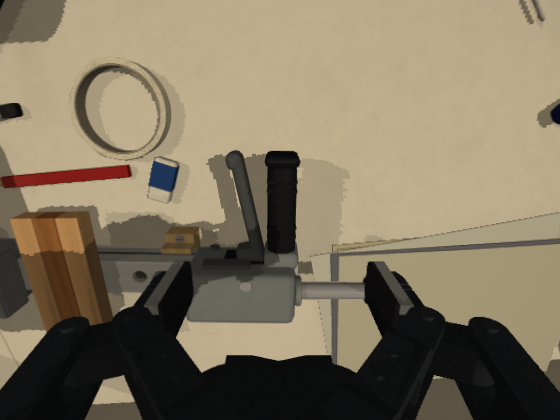

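The ram is back (its rod sticks out behind the head at (335,290)) and the trigger is at rest. Next I go above the knob, estimated at (536.6, −279).

carry_out(moves="0 0 1 -0.249 -0.931 0 -1;0 0 1 -0.249 -0.931 0 -1;0 0 1 -0.249 -0.931 0 -1;0 0 1 -0.249 -0.931 0 -1")

```text
time_s: 6.75
tcp_pos: [514.4, -140.6, 323.9]
tool_rot: [-0.0, 0.321, 0.947, -0.001]
contact_force: [1.0, 1.3, 0.4]
grip_width: 85.4
finger_force: 0.0
```

carry_out(moves="0 0 1 -0.681 -0.681 0 -1;0 0 1 -0.681 -0.681 0 -1;0 0 1 -0.681 -0.681 0 -1;0 0 1 -0.681 -0.681 0 -1")

```text
time_s: 7.15
tcp_pos: [534.4, -284.1, 323.3]
tool_rot: [-0.0, 0.555, 0.832, -0.001]
contact_force: [-0.3, 1.4, -0.2]
grip_width: 85.3
finger_force: 0.0
```

carry_out(moves="0 0 1 0 0 0 -1;0 0 1 0 0 0 -1;0 0 1 0 0 0 -1;0 0 1 0 0 0 -1")

```text
time_s: 7.55
tcp_pos: [533.9, -278.8, 323.4]
tool_rot: [-0.002, 0.75, 0.662, -0.0]
contact_force: [0.3, -0.7, 0.8]
grip_width: 85.7
finger_force: 0.0
```

```bash
python3 look.py w4.png
```

```text
7.6 [ 534.  -278.7  323.5] [-1.700e-03  7.499e-01  6.615e-01 -4.000e-04] [-0.5 -0.1 -0.1] 85.36320525132082
clamp 0.72 [143.8 229.6] [ 385.  -302.1    0. ]
clamp 0.71 [285.9  12.3] [ 557.8 -120.9    0. ]
knob 0.59 [279.4 225.5] [ 532.4 -280.5   87. ]
next_hole 0.86 [282.7 150.8] [ 541.1 -231.8   50. ]
panel_center 0.67 [292.7 102.7] [ 552.7 -196.4   59. ]
panel_center 0.63 [  7.9 176.5] [ 314.8 -221.9   59. ]
eraser 0.94 [182.    6.7] [ 469.9 -104.8    0. ]
eraser 0.54 [294.2 103.3] [ 556.6 -196.4    0. ]
```

View pics/w4.png

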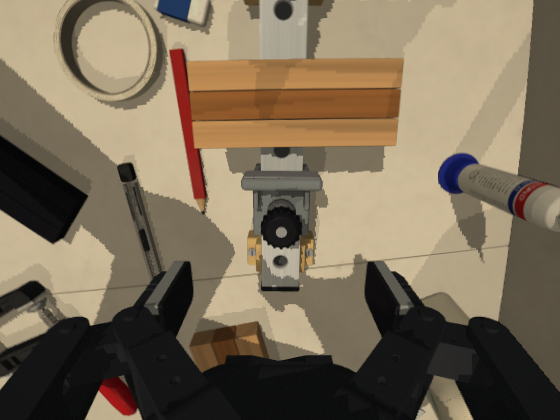

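Knob at px (281,230), squarely between the fingers, and the yaw matches. The panel is flat. I descend and grip.

carry_out(moves="0 0 0 -0.013 0 0.537 -1;0 0 0 -0.013 0 0.537 -1;0 0 0 -0.013 0 0.537 -1;0 0 0 -0.013 0 0.537 -1")

```text
time_s: 8.3
tcp_pos: [534.0, -280.8, 245.0]
tool_rot: [-0.001, 0.748, 0.664, -0.0]
contact_force: [0.9, -0.7, 0.3]
grip_width: 85.5
finger_force: 0.0
```

```bash
python3 look.py w5.png
```

```text
8.35 [ 534.8 -281.2  246.4] [8.000e-04 7.481e-01 6.636e-01 3.000e-04] [ 0.3 -0.4  0.4] 85.42040881624013
knob 0.71 [280.3 280.1] [ 533.6 -280.    87. ]
next_hole 0.89 [280.8 166.1] [ 539.7 -231.7   50. ]
panel_center 0.84 [299.4  98.5] [ 552.8 -197.9   59. ]
eraser 0.48 [283.3 167.8] [ 540.6 -242.4    0. ]
```

View pics/w5.png

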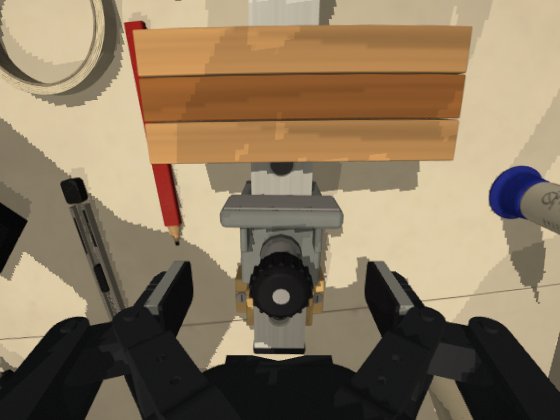

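The knob is centred between the pads at px (280,285). I close on it.

carry_out(moves="0 0 0 0 0 0.02 -1;0 0 0 0 0 0.02 1;0 0 0 0 0 0.02 1;0 0 0 0 0 0.02 1;0 0 0 0 0 0.02 1")

```text
time_s: 9.15
tcp_pos: [534.2, -280.9, 241.9]
tool_rot: [-0.0, 0.748, 0.663, 0.0]
contact_force: [1.7, 0.1, 3.4]
grip_width: 28.4
finger_force: 2.9
```

carry_out(moves="0 0 0 0 0 0 1;0 0 0 0 0 0 1;0 0 0 0 0 0 1;0 0 0 0 0 0 1;0 0 0 0 0 0 1")

```text
time_s: 9.65
tcp_pos: [534.5, -281.0, 242.2]
tool_rot: [0.0, 0.748, 0.664, 0.0]
contact_force: [1.5, -0.5, 2.4]
grip_width: 26.4
finger_force: 59.2
```

carry_out(moves="0 0 0 0 0 -0.04 1;0 0 0 0 0 -0.08 1;0 0 0 0 0 -0.08 1;0 0 0 0 0 -0.08 1;0 0 0 0 0 -0.08 1")

```text
time_s: 10.15
tcp_pos: [534.5, -281.0, 253.1]
tool_rot: [-0.0, 0.748, 0.663, 0.0]
contact_force: [5.0, -2.0, -8.3]
grip_width: 26.3
finger_force: 59.5
```

carry_out(moves="0 0 0 0.05 0 0 1;0 0 0 0.12 0 0 1;0 0 0 0.19 0 0 1;0 0 0 0.26 0 0 1;0 0 0 0.26 0 0 1")

```text
time_s: 10.65
tcp_pos: [539.5, -241.7, 253.4]
tool_rot: [0.0, 0.748, 0.664, 0.0]
contact_force: [6.3, -0.2, -8.4]
grip_width: 26.5
finger_force: 59.6
```

```bash
python3 look.py w6.png
```

```text
10.7 [ 539.4 -241.8  253.3] [1.000e-04 7.480e-01 6.637e-01 6.000e-04] [ 6.2 -0.4 -8.4] 26.482768067973215
clamp 0.81 [282.9  44.5] [ 555.7 -122.     0. ]
knob 0.91 [281.  281.3] [ 539.  -246.9   87. ]
next_hole 0.66 [280.6 226.4] [ 540.9 -231.5   50. ]
panel_center 0.63 [295.2 139. ] [ 554.9 -179.    59. ]
eraser 0.85 [152.6  35.1] [ 470.1 -105.2    0. ]
eraser 0.75 [115.3 298.6] [ 386.7 -302.4    0. ]
```

View pics/w6.png

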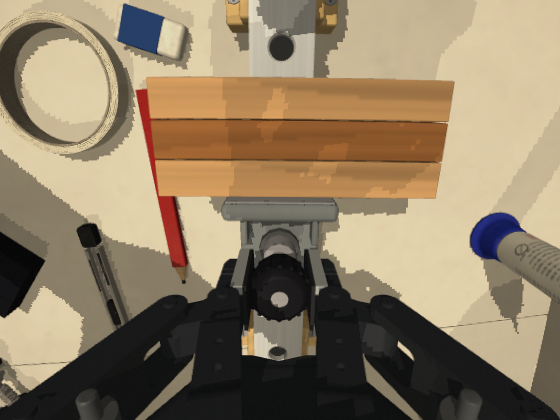

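The slide has moved about 39.6 mm and the panel is flat against the jaw at px (300,140). I go the last 10.4 mm and then lower the pin.

carry_out(moves="0 0 0 0.04 0 0 1;0 0 0 0.07 0 0 1;0 0 0 0.07 0 0 1;0 0 0 0.07 0 0 1")

```text
time_s: 11.4
tcp_pos: [540.7, -232.3, 253.4]
tool_rot: [0.001, 0.748, 0.663, -0.0]
contact_force: [5.9, -2.4, -7.9]
grip_width: 26.3
finger_force: 59.6
```

carry_out(moves="0 0 0 0 0 0.03 1;0 0 0 0 0 0.06 1;0 0 0 0 0 0.08 1;0 0 0 0 0 0.08 1;0 0 0 0 0 0.08 1")

```text
time_s: 11.9
tcp_pos: [540.7, -232.3, 242.3]
tool_rot: [0.001, 0.748, 0.663, 0.0]
contact_force: [4.9, -2.6, -3.2]
grip_width: 26.6
finger_force: 60.0
```

carry_out(moves="0 0 0 0 0 0.013 1;0 0 0 0 0 0.013 1;0 0 0 0 0 0.013 1")

```text
time_s: 12.2
tcp_pos: [540.6, -232.2, 242.1]
tool_rot: [0.002, 0.748, 0.663, 0.0]
contact_force: [0.6, -0.8, 7.8]
grip_width: 26.2
finger_force: 61.4
```

```bash
python3 look.py w7.png; python3 - <<'E'
from h import *
a=ctrl.grab_frame("scene")["frame"][170:270,240:380,::-1]
cv2.imwrite("pics/s2.png",cv2.resize(a,None,fx=5,fy=5,interpolation=2))
E
```

```text
12.25 [ 540.6 -232.2  242.1] [1.500e-03 7.482e-01 6.634e-01 2.000e-04] [ 1.6 -0.3  9.3] 26.473788216103085
clamp 0.57 [284.   57.7] [ 556.7 -122.9    0. ]
knob 0.85 [278.6 282.8] [ 539.9 -231.4   87. ]
next_hole 0.95 [278.7 247.7] [ 540.1 -231.2   50. ]
panel_center 0.89 [300.7 139.1] [ 558.5 -169.1   59. ]
eraser 0.87 [148.7  46.6] [ 471.8 -105.4    0. ]
eraser 0.64 [298.8 142.3] [ 560.7 -177.5    0. ]
```

View pics/w7.png

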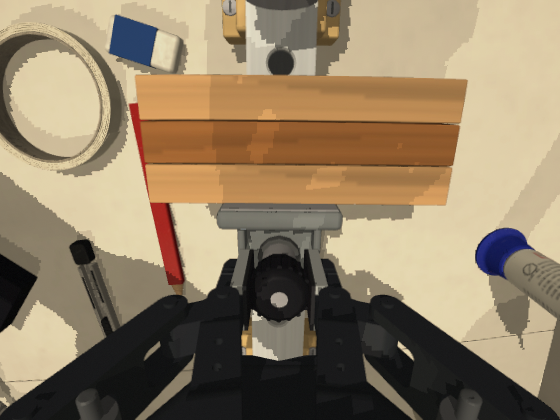

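The pin has bottomed: upward force is 9 N at the original gripping height of 242 mm. The slide has moved about 49 mm. The panel is flat at px (300,140) and the knob is still held.

```bash
python3 -c "
from plant import ctrl
print(ctrl.sign_off())"
```

```text
the job is handed in; nothing more can be done
None
```

I handed the job in, and the sign-off gave no verdict. By my last checks the ram is back and the trigger at rest. The tail slide is about 49 mm along, at the next hole, with its pin home and the knob still gripped, and the panel is flat on the bar.

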